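# Move the charged battery pack from the charger to the bag sealer

## Robot

A 6-joint arm with a two-finger parallel gripper is mounted at the origin on the work surface. World frame = base frame: x ahead of the robot, y to its left, z up, the work surface at z = 0. Lengths are in m, angles in rad, forces in N, time in s.
With the tool pointing down it reaches from about 0.3 to 0.875 m from the base axis. Payload 6.4 kg.
Tool frame: the origin (TCP) lies midway between the tips of the shut fingers; the grasp point (between the pads) lies 19 mm behind it; z points along the fingers, y is the line along which they close (so a half turn about z gives the same grasp; the last joint's range is limited). The gripper opens to 85 mm and grips with 20 to 120 N. Pads are 22 mm wide; open, the fingers measure 114 mm over their backs; the gripper's body (76 mm by 85 mm) begins 54 mm behind the grasp point. The pads swing forward as they close: fully open they stand 13 mm farther back than shut.
Start: joints at [-1.526, 0.181, 1.607, -0, 1.354, -0.206], TCP at [0.143, -0.557, 0.231] pointing down, gripper open.
Joint ranges: [-2.99, 2.99], [-0.89, 2.07], [0.3, 2.58], [-1.14, 4.28], [0, 2.63], [-3.12, 3.12]. Speed limits (rad/s): [2.57, 2.57, 3.01, 3.14, 3.14, 3.14].

## Interface

Orientations are given as a unit quaternion [w, x, y, z].
In Python, from bench import ctrl, vision, workorder gives the robot as it stands. The module is installed in compiled form; this text tells all that it offers.
- The arm moves only by the tool servo_tool, never from a script. Its argument "steps" is a list of rows, each an object of numbers: "dx", "dy", "dz": the shift along the world's x, y, z as a fraction of full scale; "wx", "wy", "wz": the turn, a rotation vector about the world's x, y, z as a fraction of full scale. A call has exactly 5 rows; each row is the pose to reach, as a shift and turn from the pose commanded when the call began, turning the shorter way round; what a row does not reach only later rows make up. Full scale, the value 1, is 100 mm for a shift and pi rad for a turn. A row lasts 1/12 s, in which the tool goes at most 41.7 mm and 7.16 degrees, less where a joint would pass 70% of its speed; a pose out of reach is approached as far as the arm can. A call with a number of a shift or a turn outside -1 to 1 is refused whole. A call with a gripper value outside its range is refused whole. "jaw" is the opening, from 0 (shut) to 1 (fully open), set as the call begins (left out, the last holds). The fingers move at their own pace and stop on an object; the grip force is fixed at half the most. Time passes only in rows, so rows that repeat a pose let the fingers close, or fill a call up. It gives the time, the measured TCP pose, the force, the opening and the grip force at its end, in the units of the state.
- ctrl.get_obs(): the state, without advancing time (a new reading comes with each control period).
- vision.camera(name): name is "scene" or "side" or "wrist"; returns a dict with "frame" (384x512x3 uint8, red, green, blue), "vfov" (degrees; the focal length in pixels is half the picture's height over the tangent of half this angle, whatever the lens; pixels are square), "cx", "cy" (the principal point, pixels), "camera_from_world" (4x4, takes a point from world to camera coordinates). Camera axes: x right, y up, looking along -z (the intrinsics and any distortion apply to the point x, -y, -z); pixel columns grow to the right and rows downward; lengths in m; the calibration is good to about 2 mm. A picture is of the moment at which its call begins. There is no depth.
- workorder.hand_in(): hands the job in; it is judged then, once.
The state is a dict: "time_s": time; "q": joint angles; "dq": joint speeds; "joint_efforts": joint torques, N m; "eef_pos": TCP position; "eef_rot": TCP orientation; "wrist_force": force on the tool from outside, world axes, zero at the start; "torque": the same for the moment, N m; "opening": opening from 0.0 (shut) to 1.0 (fully open); "grasp_force": force on a finger pad.
Only numpy, scipy, OpenCV 4.12 (cv2) and the standard library are available. Lean on these libraries where they do the work, as an engineer would, in place of code of your own. Each camera call takes 0.05 s, during which the arm holds its last target. There are 200 camera calls.

## Task

The bag sealer needs its battery: pull the grey battery pack up out of the charger, past the sprung catches that hold it, and set it in the sealer's open battery bay so that it stands upright, flat and fully down on the bay's floor. Lower it in by hand, do not drop it, then let go and leave everything else on the table where it is.

Things in the scene. Friction and masses are not known exactly. Their poses are not given: they have to be found in the camera images.
- pack: grey battery pack, a block 100 mm long (x), 46 mm wide (y), 68 mm tall (z up), 0.3 to 0.55 kg, alike either way round; origin: centre of its underside. Each short end has a groove 4 mm deep, 9 to 20 mm above the underside. At the start its lowest 24 mm are plugged into the charger and 44 mm stand above the charger's top: take it there across the 46 mm width
- charger: white charger, fixed: 164 (x) x 110 (y) x 30 mm tall, origin: centre of its underside. Socket in the middle of its top, 24 mm deep (floor 6 mm above the table), long along x. At each end of it a sprung detent sits in the pack's groove and gives way to an upward pull of some 10 to 15 N, in the first 10 mm. Its two grey clip tabs at x = +-66 mm stand 9 mm above the charger's top
- sealer: white bag sealer, fixed: 220 x 220 mm, deck 60 mm above the table; origin: centre of its underside. The open battery bay is in the front (-x) half of the deck. An aluminium sealing bar along the rear (x from 48 to 104 mm) stands 22 mm above the deck, the black grip strip on it 30 mm
- bay (a point): centre of the floor of the sealer's battery bay, 46 mm above the table; axes as the sealer's. The bay is a rectangular pocket 14 mm deep, 107 mm long along y, 53 mm wide along x, with a small chamfer at its mouth. A seated pack stands on this floor with its length along y, and 54 mm of it shows above the deck
- syrup_jar: an amber glass jar, 60 mm across, 105 mm tall, between the charger and the sealer; origin at the centre of its underside
- spatula: a wooden spatula 250 mm long lying between or beyond the charger and the sealer; origin under its middle
- bowl: a blue ceramic bowl, 116 mm across, 50 mm tall, beyond them; origin at the centre of its underside
- mug: a white mug, 76 mm across, 85 mm tall, with a handle; origin at the centre of its underside
- tea_can: a steel can 72 mm across, 120 mm tall, at the left; origin at the centre of its underside
- spoon: a spoon 190 mm long lying at the left; origin under its middle
- steel_tin: an open steel tin 130 x 90 x 45 mm at the right; origin at the centre of its underside
Things that resemble listed ones, but are neither listed nor needed, are in the scene too. Leave any blue or pink look-alike of the pack alone. What is shaped like the charger but purple or turquoise is not meant.

How it is judged:
By the outcome, as a careful person would: the job done as asked, in the order asked, and still so for the second after the job is handed in, with the robot touching nothing.
It also fails if it takes over 43 s, if anything falls off the work surface, if the arm or the gripper's body presses on something with over 40 N, if the wrist force passes 120 N, or if a joint passes its speed limit or range.

## Working session

There is one attempt and no reset: what is moved stays moved. The work goes in short steps, Python scripts to look and compute and a tool call to move; the robot and the scene stay as the last step left them, time stands still between calls to the robot, and variables do not carry over. Pictures are saved under pics/ and viewed, at most 10 in all, crops included, and the job is handed in when it is done.

Besides the shell and the picture viewer there is one more tool, called after "Emit:" as name([rows], argument=value, ...), one row to a line, values as JSON. servo_tool: Moves the arm, as the interface text tells. Its arguments: {"type":"object","properties":{"steps":{"type":"array","items":{"type":"object","properties":{"dx":{"type":"number"},"dy":{"type":"number"},"dz":{"type":"number"},"wx":{"type":"number"},"wy":{"type":"number"},"wz":{"type":"number"}}}},"jaw":{"type":"number"}},"required":["steps"]}

```bash
mkdir -p pics; cat > h.py <<'E'
import numpy as np, cv2
from bench import ctrl, vision, workorder
def K(c):
    f=192/np.tan(np.radians(c["vfov"])/2); return f
def ray(c,u,v):
    f=K(c); d=np.array([(u-c["cx"])/f,-(v-c["cy"])/f,-1.0]); M=np.linalg.inv(c["camera_from_world"])
    return M[:3,3], M[:3,:3]@d
def onz(c,u,v,z):
    o,d=ray(c,u,v); return o+d*(z-o[2])/d[2]
def proj(c,p):
    q=c["camera_from_world"]@np.append(p,1); f=K(c); return np.array([c["cx"]-f*q[0]/q[2], c["cy"]+f*q[1]/q[2]])
def two(a,b):
    (o1,d1),(o2,d2)=a,b; A=np.c_[d1,-d2]; s=np.linalg.lstsq(A,o2-o1,rcond=None)[0]
    p,q=o1+d1*s[0],o2+d2*s[1]; return (p+q)/2,np.linalg.norm(p-q)
def save(c,n): cv2.imwrite("pics/"+n,c["frame"][:,:,::-1])
E
python3 - <<'E'
from h import *
import pickle
C={n:vision.camera(n) for n in("scene","side","wrist")}
pickle.dump(C,open("c0.pkl","wb"))
for n in C:
    c=C[n];save(c,n+"0.png");print(n,{k:v for k,v in c.items() if k not in("frame",)})
print(ctrl.get_obs())
E
```

```text
scene {'vfov': 54.75756060858482, 'cx': 258.15430127253717, 'cy': 186.73826153726088, 'camera_from_world': array([[ 0.46833352,  0.88339588,  0.01659594, -0.22760465],
       [-0.54230981,  0.27257598,  0.79473417,  0.21459529],
       [ 0.69754124, -0.38120079,  0.60673072, -1.68271186],
       [ 0.        ,  0.        ,  0.        ,  1.        ]])}
side {'vfov': 57.35899963399044, 'cx': 249.31788763399055, 'cy': 191.72935831625077, 'camera_from_world': array([[-0.81385453, -0.58105595,  0.00384608,  0.38668542],
       [ 0.37628738, -0.52197921,  0.76547078, -0.21775714],
       [-0.44277378,  0.62442909,  0.64345916, -0.94850063],
       [ 0.        ,  0.        ,  0.        ,  1.        ]])}
wrist {'vfov': 62.598219110730916, 'cx': 251.9680724242489, 'cy': 194.2815425817907, 'camera_from_world': array([[ 0.24845133, -0.96864321, -0.0015056 , -0.57360111],
       [ 0.93508968,  0.24025003, -0.26055175,  0.03470963],
       [ 0.2527434 ,  0.06332656,  0.96545871, -0.3798333 ],
       [ 0.        ,  0.        ,  0.        ,  1.        ]])}
{'time_s': 0.15, 'q': array([-1.52628729e+00,  1.81376464e-01,  1.60775619e+00, -1.45618974e-05,
        1.35378003e+00, -2.06303169e-01]), 'dq': array([-3.20897883e-05, -3.95725512e-03, -4.05272160e-03,  1.19647973e-03,
       -1.68511918e-03, -1.61250628e-03]), 'joint_efforts': array([ 4.15751620e-04, -4.45265865e+01, -3.51693571e+01, -2.95825193e-04,
        5.89044881e-03, -9.70988623e-06]), 'eef_pos': array([ 0.14270192, -0.5565905 ,  0.23059838]), 'eef_rot': array([-6.58430414e-04,  9.92146542e-01,  1.25079191e-01,  4.62491297e-05]), 'wrist_force': array([ 0.36775015, -0.05303383, -0.91728546]), 'torque': array([ 0.04039833, -0.06339572,  0.02817723]), 'grasp_force': 0.0, 'opening': 1.0014111726534538}
```

View pics/scene0.png

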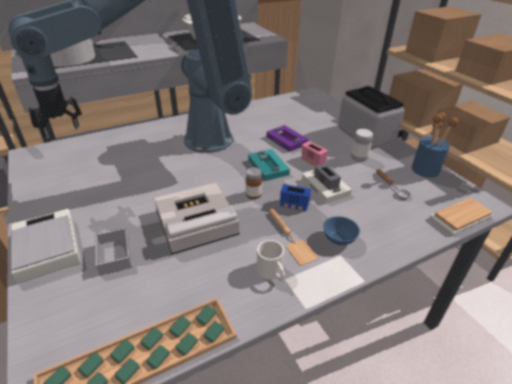

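View pics/side0.png

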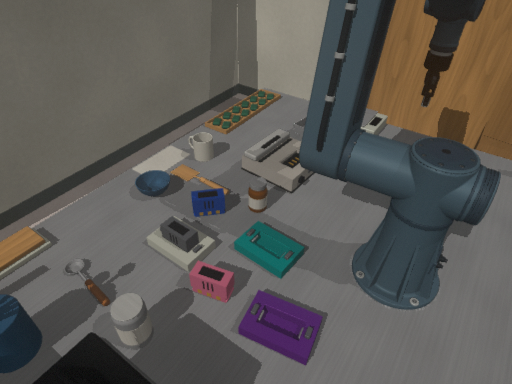

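The scene view shows the pack and white charger near (328,180) and the sealer near (197,215). In the side view they are at (180,233) and (280,158). I'll look at enlarged crops of both.

```bash
python3 - <<'E'
from h import *
import pickle
C=pickle.load(open("c0.pkl","rb"))
def crop(n,x,y,w,h): return cv2.resize(C[n]["frame"][y:y+h,x:x+w,::-1],(400,300),interpolation=cv2.INTER_CUBIC)
a=np.vstack([np.hstack([crop("scene",290,150,80,60),crop("scene",145,175,100,75)]),np.hstack([crop("side",140,205,80,60),crop("side",230,120,100,75)])])
cv2.imwrite("pics/m.png",a)
E
```

```text
(no output)
```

View pics/m.png

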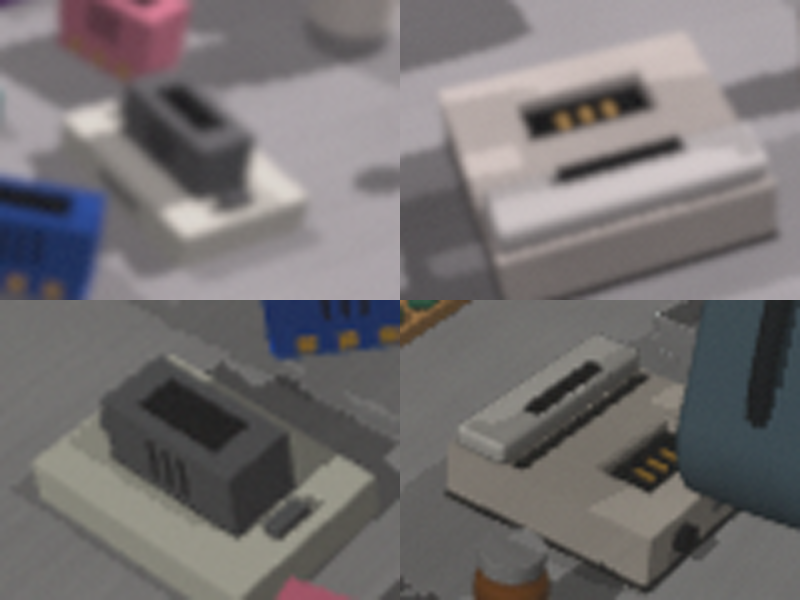

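The pack-top and bay-mouth corners are readable in the crops, so I'll cast rays through them.

```bash
python3 - <<'E'
from h import *
import pickle
C=pickle.load(open("c0.pkl","rb"));S=C["scene"];D=C["side"]
s=[(290+x/5,150+y/5) for x,y in((125,86),(182,74),(252,140),(195,162))]
d=[(140+x/5,205+y/5) for x,y in((168,55),(290,132),(238,178),(103,98))]
print("scene");P=[onz(S,*p,.074) for p in s];print(np.round(P,4),np.mean(P,0))
print("side");Q=[onz(D,*p,.074) for p in d];print(np.round(Q,4),np.mean(Q,0))
print("tri",two(ray(S,*np.mean(s,0)),ray(D,*np.mean(d,0))))
b=[(145+x/4,175+y/4) for x,y in((120,108),(240,75),(255,103),(135,137))]
B=[onz(S,*p,.06) for p in b];print("bay",np.round(B,4),np.mean(B,0))
k=[(145+x/4,175+y/4) for x,y in((40,92),(285,33))]
print("deck front corners",[onz(S,*p,.06) for p in k])
k=[(230+x/4,120+y/4) for x,y in((46,155),(254,255),)]
print("side rear-left / front-left deck",[onz(D,*p,.06) for p in k])
for n,(c,u,v) in dict(jar=(S,253,193),jarD=(D,257,208),can=(D,127,335)).items(): print(n,onz(c,u,v,0))
E
```

```text
scene
[[0.4889 0.2379 0.074 ]
 [0.4949 0.2859 0.074 ]
 [0.587  0.2803 0.074 ]
 [0.5901 0.2274 0.074 ]] [0.54024066 0.25789087 0.074     ]
side
[[0.5727 0.2374 0.074 ]
 [0.4753 0.2419 0.074 ]
 [0.4752 0.2832 0.074 ]
 [0.5774 0.2834 0.074 ]] [0.52513928 0.26146923 0.074     ]
tri (array([0.53181152, 0.2607224 , 0.06747475]), np.float64(0.008176573509273326))
bay [[ 0.4333 -0.2867  0.06  ]
 [ 0.4368 -0.1815  0.06  ]
 [ 0.4777 -0.1842  0.06  ]
 [ 0.4743 -0.2873  0.06  ]] [ 0.45548994 -0.23493327  0.06      ]
deck front corners [array([ 0.38273977, -0.34000657,  0.06      ]), array([ 0.39849691, -0.12378192,  0.06      ])]
side rear-left / front-left deck [array([ 0.59785871, -0.12352178,  0.06      ]), array([ 0.37571996, -0.10815109,  0.06      ])]
jar [4.39960838e-01 2.73281541e-03 1.11022302e-16]
jarD [0.44221758 0.00306585 0.        ]
can [0.44072785 0.5340748  0.        ]
```

Rough fixes: pack about (0.53, 0.26) with yaw near 0, bay about (0.455, -0.235) with yaw about -3°. I'll move over the bay for a wrist view.

Emit:
servo_tool([
  {"dx":0.3,"dy":0.2,"dz":0.2,"wz":-0.02},
  {"dx":0.5,"dy":0.4,"dz":0.4,"wz":-0.04},
  {"dx":0.7,"dy":0.6,"dz":0.5,"wz":-0.06},
  {"dx":0.9,"dy":0.8,"dz":0.5,"wz":-0.08},
  {"dx":1,"dy":1,"dz":0.5,"wz":-0.08},
])

```text
$.steps[0]: bad value
```

Emit:
servo_tool([
  {"dx":0.3,"dy":0.2},
  {"dx":0.5,"dy":0.4},
  {"dx":0.7,"dy":0.6},
  {"dx":0.9,"dy":0.8},
  {"dx":1,"dy":1},
])

```text
$.steps[0]: bad value
```

Emit:
servo_tool([
  {"dx":0.3,"dy":0.3},
  {"dx":0.5,"dy":0.5},
  {"dx":0.8,"dy":0.8},
  {"dx":1,"dy":1},
  {"dx":1,"dy":1},
])

```text
$.steps[0]: bad value
```

Emit:
servo_tool([
  {"dx":0.3,"dy":0.2,"dz":0.2,"wx":0,"wy":0,"wz":-0.02},
  {"dx":0.5,"dy":0.4,"dz":0.4,"wx":0,"wy":0,"wz":-0.04},
  {"dx":0.7,"dy":0.6,"dz":0.5,"wx":0,"wy":0,"wz":-0.06},
  {"dx":0.9,"dy":0.8,"dz":0.5,"wx":0,"wy":0,"wz":-0.08},
  {"dx":1,"dy":1,"dz":0.5,"wx":0,"wy":0,"wz":-0.08},
])

```text
time_s: 0.57
eef_pos: [0.2445, -0.4562, 0.2821]
eef_rot: [0.001, 1.0, -0.001, 0.001]
wrist_force: [-0.3, 0.3, 0.3]
opening: 1.004
grasp_force: 0.0
```

Emit:
servo_tool([
  {"dx":0.3,"dy":0.2,"dz":0,"wx":0,"wy":0,"wz":0},
  {"dx":0.5,"dy":0.4,"dz":0,"wx":0,"wy":0,"wz":0},
  {"dx":0.7,"dy":0.6,"dz":0,"wx":0,"wy":0,"wz":0},
  {"dx":0.9,"dy":0.8,"dz":0,"wx":0,"wy":0,"wz":0},
  {"dx":1,"dy":1,"dz":0,"wx":0,"wy":0,"wz":0},
])

```text
time_s: 0.98
eef_pos: [0.3442, -0.3556, 0.281]
eef_rot: [-0.0, 1.0, 0.0, 0.0]
wrist_force: [0.3, -0.4, 0.1]
opening: 1.002
grasp_force: 0.0
```

Emit:
servo_tool([
  {"dx":0.3,"dy":0.3,"dz":0,"wx":0,"wy":0,"wz":0},
  {"dx":0.6,"dy":0.6,"dz":0,"wx":0,"wy":0,"wz":0},
  {"dx":0.9,"dy":0.9,"dz":0,"wx":0,"wy":0,"wz":0},
  {"dx":1,"dy":1,"dz":0,"wx":0,"wy":0,"wz":0},
  {"dx":1,"dy":1,"dz":0,"wx":0,"wy":0,"wz":0},
])

```text
time_s: 1.4
eef_pos: [0.4447, -0.2539, 0.2811]
eef_rot: [-0.001, 1.0, 0.002, 0.0]
wrist_force: [0.3, 0.0, -0.1]
opening: 0.999
grasp_force: 0.0
```

```bash
python3 - <<'E'
from h import *
import pickle
c=vision.camera("wrist");pickle.dump(c,open("bay1.pkl","wb"));save(c,"w1.png");print(c["camera_from_world"].round(3),ctrl.get_obs()["eef_pos"])
E
```

```text
[[ 0.005 -1.    -0.001 -0.255]
 [ 0.965  0.005 -0.26  -0.38 ]
 [ 0.26   0.     0.965 -0.544]
 [ 0.     0.     0.     1.   ]] [ 0.44351356 -0.25546792  0.28098977]
```

View pics/w1.png

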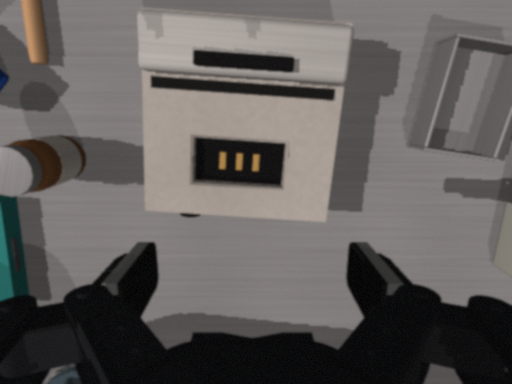

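The wrist view shows the bay clearly, with mouth corners near (195,137), (285,143), (282,188) and (193,182), and the jar at the left. I'll take a second view on the way to the pack.

Emit:
servo_tool([
  {"dx":0.0,"dy":0.2,"dz":0,"wx":0,"wy":0,"wz":0},
  {"dx":0.0,"dy":0.5,"dz":0,"wx":0,"wy":0,"wz":0},
  {"dx":0.0,"dy":0.7,"dz":0,"wx":0,"wy":0,"wz":0},
  {"dx":0,"dy":0.7,"dz":0,"wx":0,"wy":0,"wz":0},
  {"dx":0,"dy":0.7,"dz":0,"wx":0,"wy":0,"wz":0},
])

```text
time_s: 1.87
eef_pos: [0.4422, -0.1875, 0.2814]
eef_rot: [0.0, 1.0, -0.0, -0.0]
wrist_force: [0.2, -0.7, 0.2]
opening: 1.002
grasp_force: 0.0
```

```bash
cat >> h.py <<'E'
def quad(mask,u,v):
    """sub-pixel-ish corners of the blob nearest (u,v)"""
    cs,_=cv2.findContours(mask.astype(np.uint8),cv2.RETR_EXTERNAL,cv2.CHAIN_APPROX_NONE)
    cs=[k for k in cs if cv2.contourArea(k)>300]
    k=min(cs,key=lambda k:abs(cv2.pointPolygonTest(k,(float(u),float(v)),True)) if cv2.pointPolygonTest(k,(float(u),float(v)),False)<0 else 0)
    r=cv2.minAreaRect(k); return r,cv2.boxPoints(r)
E
python3 - <<'E'
from h import *
import pickle
a=pickle.load(open("bay1.pkl","rb"));b=vision.camera("wrist");pickle.dump(b,open("bay2.pkl","wb"))
print(ctrl.get_obs()["eef_pos"],ctrl.get_obs()["time_s"])
R=[]
for c,n in((a,0),(b,1)):
    g=cv2.cvtColor(c["frame"],cv2.COLOR_RGB2GRAY)
    u,v=proj(c,[.458,-.235,.06]) 
    m=cv2.morphologyEx((g<95).astype(np.uint8),cv2.MORPH_CLOSE,np.ones((7,7)))
    r,bx=quad(m,u,v); P=np.array([onz(c,*p,.06) for p in bx]);R.append((c,r))
    print((u,v),r,"\n",bx.round(1).tolist(),"\n",P.round(4).tolist(),P.mean(0).round(4),"\nlens",np.linalg.norm(P-np.roll(P,1,0),axis=1).round(4))
    e=max([P[1]-P[0],P[2]-P[1]],key=np.linalg.norm);print("yaw of long",np.degrees(np.arctan2(e[1],e[0])))
print(two(ray(R[0][0],*R[0][1][0]),ray(R[1][0],*R[1][1][0])))
E
```

```text
[ 0.44229173 -0.18807762  0.28137876] 1.9167
(np.float64(236.31214430681936), np.float64(155.4967757108481)) ((237.4060821533203, 162.31472778320312), (91.33871459960938, 45.45561981201172), 4.085616588592529) 
 [[190.1999969482422, 181.6999969482422], [193.5, 136.39999389648438], [284.6000061035156, 142.89999389648438], [281.29998779296875, 188.1999969482422]] 
 [[0.4265, -0.1801, 0.06], [0.4797, -0.1862, 0.06], [0.4728, -0.2905, 0.06], [0.4191, -0.2884, 0.06]] [ 0.4495 -0.2363  0.06  ] 
lens [0.1085 0.0535 0.1045 0.0537]
yaw of long -93.77781009535491
(np.float64(293.22559593023385), np.float64(153.25066799581182)) ((293.9844970703125, 159.7637939453125), (90.3731918334961, 45.56829071044922), 3.3664608001708984) 
 [[247.5, 179.89999389648438], [250.1999969482422, 134.39999389648438], [340.3999938964844, 139.6999969482422], [337.79998779296875, 185.1999969482422]] 
 [[0.4265, -0.1819, 0.06], [0.4796, -0.1852, 0.06], [0.4736, -0.2886, 0.06], [0.42, -0.2893, 0.06]] [ 0.4499 -0.2363  0.06  ] 
lens [0.1076 0.0532 0.1036 0.0536]
yaw of long -93.31648685333566
(array([ 0.45017492, -0.23619123,  0.05973785]), np.float64(0.0003724449325573165))
```

The bay centre is (0.450, -0.236), its mouth is 60 mm up, and the sealer yaw is about -3.6°. Next, over the pack.

Emit:
servo_tool([
  {"dx":0.0,"dy":0.2,"dz":0,"wx":0,"wy":0,"wz":0},
  {"dx":0.1,"dy":0.5,"dz":0,"wx":0,"wy":0,"wz":0},
  {"dx":0.1,"dy":0.8,"dz":0,"wx":0,"wy":0,"wz":0},
  {"dx":0.2,"dy":1,"dz":0,"wx":0,"wy":0,"wz":0},
  {"dx":0.2,"dy":1,"dz":0,"wx":0,"wy":0,"wz":0},
])

```text
time_s: 2.33
eef_pos: [0.4635, -0.0857, 0.2814]
eef_rot: [-0.0, 1.0, 0.0, 0.0]
wrist_force: [0.2, 0.1, -0.0]
opening: 0.999
grasp_force: 0.0
```

Emit:
servo_tool([
  {"dx":0.0,"dy":0.3,"dz":0,"wx":0,"wy":0,"wz":0},
  {"dx":0.1,"dy":0.6,"dz":0,"wx":0,"wy":0,"wz":0},
  {"dx":0.1,"dy":0.9,"dz":0,"wx":0,"wy":0,"wz":0},
  {"dx":0.2,"dy":1,"dz":0,"wx":0,"wy":0,"wz":0},
  {"dx":0.2,"dy":1,"dz":0,"wx":0,"wy":0,"wz":0},
])

```text
time_s: 2.75
eef_pos: [0.4838, 0.0131, 0.2813]
eef_rot: [0.0, 1.0, 0.0, 0.0]
wrist_force: [-0.9, -0.4, -0.0]
opening: 0.999
grasp_force: 0.0
```

Emit:
servo_tool([
  {"dx":0.0,"dy":0.3,"dz":0,"wx":0,"wy":0,"wz":0},
  {"dx":0.1,"dy":0.6,"dz":0,"wx":0,"wy":0,"wz":0},
  {"dx":0.1,"dy":0.9,"dz":0,"wx":0,"wy":0,"wz":0},
  {"dx":0.2,"dy":1,"dz":0,"wx":0,"wy":0,"wz":0},
  {"dx":0.2,"dy":1,"dz":0,"wx":0,"wy":0,"wz":0},
])

```text
time_s: 3.17
eef_pos: [0.504, 0.1128, 0.2811]
eef_rot: [0.0, 1.0, 0.0, 0.0]
wrist_force: [-0.4, 0.7, -0.3]
opening: 1.003
grasp_force: 0.0
```

Emit:
servo_tool([
  {"dx":0.0,"dy":0.3,"dz":0,"wx":0,"wy":0,"wz":0},
  {"dx":0.1,"dy":0.6,"dz":0,"wx":0,"wy":0,"wz":0},
  {"dx":0.2,"dy":0.8,"dz":0,"wx":0,"wy":0,"wz":0},
  {"dx":0.2,"dy":0.8,"dz":0,"wx":0,"wy":0,"wz":0},
  {"dx":0.2,"dy":0.8,"dz":0,"wx":0,"wy":0,"wz":0},
])

```text
time_s: 3.58
eef_pos: [0.5232, 0.1913, 0.2808]
eef_rot: [0.001, 1.0, -0.0, -0.0]
wrist_force: [0.1, -0.7, -0.1]
opening: 1.0
grasp_force: 0.0
```

```bash
python3 - <<'E'
from h import *
import pickle
c=vision.camera("wrist");pickle.dump(c,open("pk1.pkl","wb"));print(ctrl.get_obs()["eef_pos"])
E
```

```text
[0.52296166 0.19088525 0.28082145]
```

Emit:
servo_tool([
  {"dx":0.0,"dy":0.3,"dz":0,"wx":0,"wy":0,"wz":0},
  {"dx":0.0,"dy":0.6,"dz":0,"wx":0,"wy":0,"wz":0},
  {"dx":0.0,"dy":0.6,"dz":0,"wx":0,"wy":0,"wz":0},
  {"dx":0.0,"dy":0.6,"dz":0,"wx":0,"wy":0,"wz":0},
  {"dx":0.0,"dy":0.6,"dz":0,"wx":0,"wy":0,"wz":0},
])

```text
time_s: 4.05
eef_pos: [0.5228, 0.2512, 0.2812]
eef_rot: [0.0, 1.0, -0.001, -0.0]
wrist_force: [-0.8, -1.1, 1.0]
opening: 1.001
grasp_force: 0.0
```

```bash
python3 - <<'E'
from h import *
import pickle
c=vision.camera("wrist");pickle.dump(c,open("pk2.pkl","wb"));print(ctrl.get_obs()["eef_pos"])
a=pickle.load(open("pk1.pkl","rb"))
i=np.hstack([cv2.resize(k["frame"][:,:,::-1],(400,300)) for k in(a,c)])
z=[]
for k in(a,c):
    u,v=proj(k,[.53,.26,.05]).astype(int);print(u,v); u0,v0=max(0,min(352,u-80)),max(0,min(264,v-60))
    z.append(cv2.resize(k["frame"][v0:v0+120,u0:u0+160,::-1],(400,300)));print(u0,v0)
cv2.imwrite("pics/p.png",np.vstack([i,np.hstack(z)]))
E
```

```text
[0.5229164  0.25111251 0.28124171]
194 159
114 99
244 159
164 99
```

View pics/p.png

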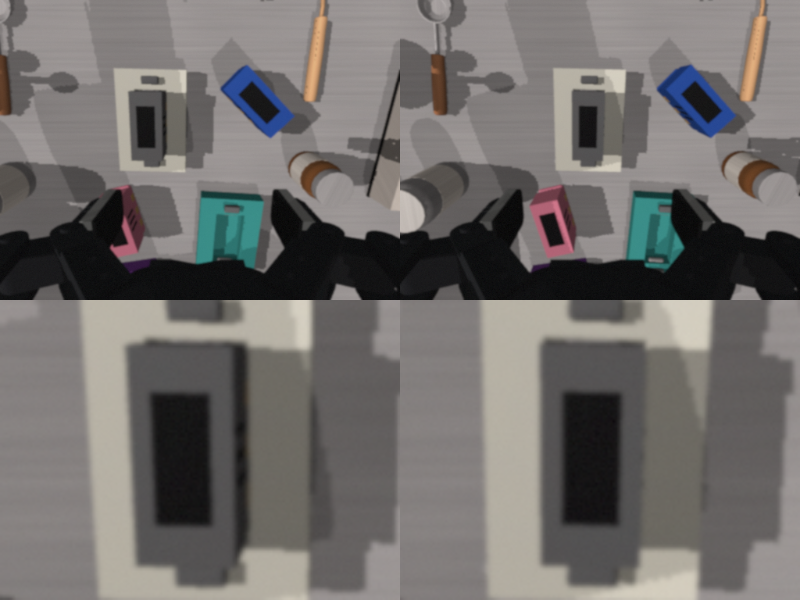

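Both wrist views show the pack top, at about (205,160) in the first and (241,160) in the second, with the black label centred on it. The blue and pink look-alikes are clear of it.

```bash
python3 - <<'E'
from h import *
import pickle
a=pickle.load(open("pk1.pkl","rb"));b=pickle.load(open("pk2.pkl","rb"));L=[]
T=[[(128,45),(236,45),(240,267),(137,267)],[(141,41),(243,41),(242,267),(143,267)]];O=[(114,99),(164,99)]
for c,t,o in zip((a,b),T,O):
    t=np.array(t)/2.5+o
    P=np.array([onz(c,*p,.074) for p in t]);print("top",P.round(4).tolist(),P.mean(0))
    g=cv2.cvtColor(c["frame"],cv2.COLOR_RGB2GRAY)
    r,bx=quad(g<45,*(t.mean(0)));Q=np.array([onz(c,*p,.074) for p in bx]);L.append((ray(c,*r[0]),ray(c,*t.mean(0))))
    print("label",r,Q.round(4).tolist(),Q.mean(0))
print([two(L[0][i],L[1][i]) for i in(0,1)])
# charger outline
for c in(a,b):
    h=c["frame"].astype(int);m=((h[:,:,0]-h[:,:,2]>12)&(h[:,:,0]>110)&(h[:,:,1]>105)).astype(np.uint8)
    m=cv2.morphologyEx(m,cv2.MORPH_CLOSE,np.ones((25,25)));u,v=proj(c,[.53,.26,.03])
    r,bx=quad(m,u,v);Q=np.array([onz(c,*p,.03) for p in bx]);print("charger",r,Q.round(4).tolist(),Q.mean(0))
E
```

```text
top [[0.5801, 0.2852, 0.074], [0.5801, 0.2385, 0.074], [0.4797, 0.2403, 0.074], [0.4798, 0.2882, 0.074]] [0.52992445 0.26305617 0.074     ]
label ((186.0, 162.5), (51.0, 22.0), 90.0) [[0.5588, 0.2759, 0.074], [0.5588, 0.2518, 0.074], [0.5011, 0.2545, 0.074], [0.5011, 0.2797, 0.074]] [0.52992932 0.26546647 0.074     ]
top [[0.5815, 0.2854, 0.074], [0.5814, 0.2414, 0.074], [0.4793, 0.2412, 0.074], [0.4793, 0.2873, 0.074]] [0.53039277 0.26381116 0.074     ]
label ((240.2684326171875, 161.9943389892578), (21.798391342163086, 52.15521240234375), 1.3971812725067139) [[0.5009, 0.2781, 0.074], [0.5599, 0.2755, 0.074], [0.5593, 0.2515, 0.074], [0.5003, 0.2531, 0.074]] [0.53009971 0.26454131 0.074     ]
[(array([0.53150956, 0.26432868, 0.07926181]), np.float64(0.0001829730777888849)), (array([0.53130029, 0.26395429, 0.06933509]), np.float64(0.0005378291375877571))]
charger ((192.0, 162.5), (151.0, 92.0), 90.0) [[0.6136, 0.3171, 0.03], [0.6136, 0.208, 0.03], [0.4206, 0.2103, 0.03], [0.4208, 0.3342, 0.03]] [0.51715447 0.2673785  0.03      ]
charger ((229.2991485595703, 207.94985961914062), (107.64405822753906, 254.80381774902344), 10.101876258850098) [[0.2855, 0.3947, 0.03], [0.629, 0.3139, 0.03], [0.6077, 0.1884, 0.03], [0.2525, 0.2399, 0.03]] [0.44365082 0.28420975 0.03      ]
```

Emit:
servo_tool([
  {"dx":0.07,"dy":0.13,"dz":-0.2,"wx":0,"wy":0,"wz":-0.008},
  {"dx":0.07,"dy":0.13,"dz":-0.4,"wx":0,"wy":0,"wz":-0.008},
  {"dx":0.07,"dy":0.13,"dz":-0.7,"wx":0,"wy":0,"wz":-0.008},
  {"dx":0.07,"dy":0.13,"dz":-1,"wx":0,"wy":0,"wz":-0.008},
  {"dx":0.07,"dy":0.13,"dz":-1,"wx":0,"wy":0,"wz":-0.008},
])

```text
time_s: 4.52
eef_pos: [0.526, 0.2633, 0.1749]
eef_rot: [0.002, 1.0, -0.014, -0.005]
wrist_force: [-1.3, -1.0, -0.1]
opening: 1.005
grasp_force: 0.0
```

Emit:
servo_tool([
  {"dx":0,"dy":0,"dz":-0.2,"wx":0,"wy":0,"wz":0},
  {"dx":0,"dy":0,"dz":-0.5,"wx":0,"wy":0,"wz":0},
  {"dx":0,"dy":0,"dz":-0.7,"wx":0,"wy":0,"wz":0},
  {"dx":0,"dy":0,"dz":-0.9,"wx":0,"wy":0,"wz":0},
  {"dx":0,"dy":0,"dz":-1,"wx":0,"wy":0,"wz":0},
])

```text
time_s: 4.93
eef_pos: [0.5294, 0.2647, 0.0804]
eef_rot: [0.0, 1.0, -0.013, -0.001]
wrist_force: [0.0, 0.2, 0.0]
opening: 0.999
grasp_force: 0.0
```

Emit:
servo_tool([
  {"dx":0,"dy":0,"dz":-0.1,"wx":0,"wy":0,"wz":0},
  {"dx":0,"dy":0,"dz":-0.2,"wx":0,"wy":0,"wz":0},
  {"dx":0,"dy":0,"dz":-0.3,"wx":0,"wy":0,"wz":0},
  {"dx":0,"dy":0,"dz":-0.43,"wx":0,"wy":0,"wz":0},
  {"dx":0,"dy":0,"dz":-0.43,"wx":0,"wy":0,"wz":0},
])

```text
time_s: 5.35
eef_pos: [0.5283, 0.2655, 0.0359]
eef_rot: [0.0, 1.0, -0.013, -0.002]
wrist_force: [-0.6, -0.7, -0.4]
opening: 0.999
grasp_force: 0.0
```

```bash
python3 - <<'E'
from h import *
z=[]
for n,p in(("wrist",None),("side",(.53,.26,.07))):
    c=vision.camera(n);f=c["frame"][:,:,::-1]
    if p: u,v=proj(c,p).astype(int);f=f[v-75:v+75,u-100:u+100]
    z.append(cv2.resize(f,(400,300)))
cv2.imwrite("pics/g.png",np.hstack(z)); print(ctrl.get_obs()["eef_pos"],ctrl.get_obs()["wrist_force"])
E
```

```text
[0.52932622 0.26590765 0.03778446] [-0.04477232 -0.49802307  0.02453836]
```

View pics/g.png

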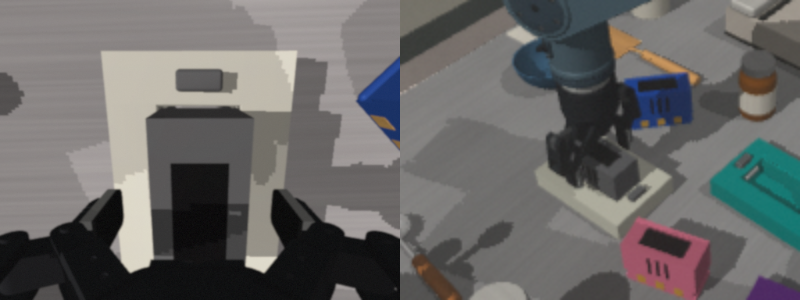

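The fingers straddle the pack: pads at columns 123 and 272, pack top from 147 to 253, so it is well centred. Closing.

Emit:
servo_tool([
  {"dx":0,"dy":0,"dz":0,"wx":0,"wy":0,"wz":0},
  {"dx":0,"dy":0,"dz":0,"wx":0,"wy":0,"wz":0},
  {"dx":0,"dy":0,"dz":0,"wx":0,"wy":0,"wz":0},
  {"dx":0,"dy":0,"dz":0,"wx":0,"wy":0,"wz":0},
  {"dx":0,"dy":0,"dz":0,"wx":0,"wy":0,"wz":0},
], jaw=0)

```text
time_s: 5.87
eef_pos: [0.5304, 0.2658, 0.0392]
eef_rot: [0.0, 1.0, -0.013, 0.001]
wrist_force: [-0.7, -2.5, 4.6]
opening: 0.53
grasp_force: 62.8
```

Emit:
servo_tool([
  {"dx":0,"dy":0,"dz":0,"wx":0,"wy":0,"wz":0},
  {"dx":0,"dy":0,"dz":0,"wx":0,"wy":0,"wz":0},
  {"dx":0,"dy":0,"dz":0,"wx":0,"wy":0,"wz":0},
  {"dx":0,"dy":0,"dz":0,"wx":0,"wy":0,"wz":0},
  {"dx":0,"dy":0,"dz":0,"wx":0,"wy":0,"wz":0},
], jaw=0)

```text
time_s: 6.28
eef_pos: [0.5304, 0.2658, 0.0392]
eef_rot: [0.0, 1.0, -0.013, 0.001]
wrist_force: [-0.5, -2.9, 5.2]
opening: 0.53
grasp_force: 62.8
```

Emit:
servo_tool([
  {"dx":0,"dy":0,"dz":0.03,"wx":0,"wy":0,"wz":0},
  {"dx":0,"dy":0,"dz":0.06,"wx":0,"wy":0,"wz":0},
  {"dx":0,"dy":0,"dz":0.09,"wx":0,"wy":0,"wz":0},
  {"dx":0,"dy":0,"dz":0.12,"wx":0,"wy":0,"wz":0},
  {"dx":0,"dy":0,"dz":0.15,"wx":0,"wy":0,"wz":0},
])

```text
time_s: 6.7
eef_pos: [0.5295, 0.2659, 0.0536]
eef_rot: [0.0, 1.0, -0.013, -0.0]
wrist_force: [-0.1, -2.2, -2.0]
opening: 0.528
grasp_force: 65.2
```

Emit:
servo_tool([
  {"dx":0,"dy":0,"dz":0.05,"wx":0,"wy":0,"wz":0},
  {"dx":0,"dy":0,"dz":0.1,"wx":0,"wy":0,"wz":0},
  {"dx":0,"dy":0,"dz":0.15,"wx":0,"wy":0,"wz":0},
  {"dx":0,"dy":0,"dz":0.2,"wx":0,"wy":0,"wz":0},
  {"dx":0,"dy":0,"dz":0.25,"wx":0,"wy":0,"wz":0},
])

```text
time_s: 7.12
eef_pos: [0.5298, 0.2662, 0.0792]
eef_rot: [-0.0, 1.0, -0.013, 0.0]
wrist_force: [0.7, -0.4, -3.8]
opening: 0.531
grasp_force: 65.1
```

The weight is on the wrist (about 3.8 N), so the pack is free. Now I lift, turn and carry it.

Emit:
servo_tool([
  {"dx":0,"dy":0,"dz":0.15,"wx":0,"wy":0,"wz":0},
  {"dx":0,"dy":0,"dz":0.35,"wx":0,"wy":0,"wz":0},
  {"dx":0,"dy":0,"dz":0.55,"wx":0,"wy":0,"wz":0},
  {"dx":0,"dy":0,"dz":0.75,"wx":0,"wy":0,"wz":0},
  {"dx":0,"dy":0,"dz":0.95,"wx":0,"wy":0,"wz":0},
])

```text
time_s: 7.53
eef_pos: [0.5295, 0.2661, 0.1746]
eef_rot: [-0.0, 1.0, -0.013, -0.0]
wrist_force: [1.2, -0.5, -2.9]
opening: 0.525
grasp_force: 65.1
```

Emit:
servo_tool([
  {"dx":0,"dy":-0.05,"dz":0.2,"wx":0,"wy":0,"wz":0.02},
  {"dx":0,"dy":-0.15,"dz":0.4,"wx":0,"wy":0,"wz":0.04},
  {"dx":0,"dy":-0.3,"dz":0.55,"wx":0,"wy":0,"wz":0.07},
  {"dx":0,"dy":-0.5,"dz":0.65,"wx":0,"wy":0,"wz":0.1},
  {"dx":0,"dy":-0.7,"dz":0.7,"wx":0,"wy":0,"wz":0.13},
])

```text
time_s: 7.95
eef_pos: [0.5303, 0.1959, 0.2459]
eef_rot: [-0.0, 0.981, 0.193, 0.002]
wrist_force: [0.5, -0.6, -2.7]
opening: 0.533
grasp_force: 65.2
```

Emit:
servo_tool([
  {"dx":-0.04,"dy":-0.2,"dz":0,"wx":0,"wy":0,"wz":0.03},
  {"dx":-0.08,"dy":-0.4,"dz":0,"wx":0,"wy":0,"wz":0.06},
  {"dx":-0.12,"dy":-0.6,"dz":0,"wx":0,"wy":0,"wz":0.09},
  {"dx":-0.16,"dy":-0.8,"dz":0,"wx":0,"wy":0,"wz":0.12},
  {"dx":-0.2,"dy":-1,"dz":0,"wx":0,"wy":0,"wz":0.15},
])

```text
time_s: 8.37
eef_pos: [0.5092, 0.0952, 0.2437]
eef_rot: [-0.0, 0.909, 0.416, 0.0]
wrist_force: [0.3, -0.1, -2.3]
opening: 0.529
grasp_force: 65.2
```

Emit:
servo_tool([
  {"dx":-0.04,"dy":-0.2,"dz":0,"wx":0,"wy":0,"wz":0.03},
  {"dx":-0.08,"dy":-0.4,"dz":0,"wx":0,"wy":0,"wz":0.06},
  {"dx":-0.12,"dy":-0.6,"dz":0,"wx":0,"wy":0,"wz":0.09},
  {"dx":-0.16,"dy":-0.8,"dz":0,"wx":0,"wy":0,"wz":0.12},
  {"dx":-0.2,"dy":-1,"dz":0,"wx":0,"wy":0,"wz":0.15},
])

```text
time_s: 8.78
eef_pos: [0.4893, -0.0048, 0.2438]
eef_rot: [0.0, 0.787, 0.617, 0.0]
wrist_force: [-0.6, -0.2, -2.9]
opening: 0.526
grasp_force: 65.1
```

Emit:
servo_tool([
  {"dx":-0.04,"dy":-0.2,"dz":0,"wx":0,"wy":0,"wz":0.02},
  {"dx":-0.08,"dy":-0.4,"dz":0,"wx":0,"wy":0,"wz":0.04},
  {"dx":-0.12,"dy":-0.6,"dz":0,"wx":0,"wy":0,"wz":0.058},
  {"dx":-0.16,"dy":-0.8,"dz":0,"wx":0,"wy":0,"wz":0.058},
  {"dx":-0.2,"dy":-1,"dz":0,"wx":0,"wy":0,"wz":0.058},
])

```text
time_s: 9.2
eef_pos: [0.4693, -0.1048, 0.2438]
eef_rot: [0.0, 0.729, 0.684, 0.0]
wrist_force: [1.5, -0.2, -3.3]
opening: 0.53
grasp_force: 65.1
```

Emit:
servo_tool([
  {"dx":-0.04,"dy":-0.2,"dz":0,"wx":0,"wy":0,"wz":0},
  {"dx":-0.08,"dy":-0.4,"dz":0,"wx":0,"wy":0,"wz":0},
  {"dx":-0.12,"dy":-0.6,"dz":0,"wx":0,"wy":0,"wz":0},
  {"dx":-0.16,"dy":-0.8,"dz":0,"wx":0,"wy":0,"wz":0},
  {"dx":-0.2,"dy":-0.9,"dz":0,"wx":0,"wy":0,"wz":0},
])

```text
time_s: 9.62
eef_pos: [0.4494, -0.1959, 0.2438]
eef_rot: [0.001, 0.73, 0.684, -0.0]
wrist_force: [0.5, 0.3, -3.3]
opening: 0.531
grasp_force: 65.1
```

Emit:
servo_tool([
  {"dx":0,"dy":-0.1,"dz":-0.1,"wx":0,"wy":0,"wz":0},
  {"dx":0,"dy":-0.2,"dz":-0.3,"wx":0,"wy":0,"wz":0},
  {"dx":0,"dy":-0.3,"dz":-0.5,"wx":0,"wy":0,"wz":0},
  {"dx":0,"dy":-0.4,"dz":-0.7,"wx":0,"wy":0,"wz":0},
  {"dx":0,"dy":-0.4,"dz":-0.9,"wx":0,"wy":0,"wz":0},
])

```text
time_s: 10.03
eef_pos: [0.4498, -0.235, 0.152]
eef_rot: [0.0, 0.729, 0.684, -0.0]
wrist_force: [-0.4, 0.8, -2.5]
opening: 0.531
grasp_force: 65.2
```

Emit:
servo_tool([
  {"dx":0,"dy":0,"dz":0,"wx":0,"wy":0,"wz":0},
  {"dx":0,"dy":0,"dz":0,"wx":0,"wy":0,"wz":0},
  {"dx":0,"dy":0,"dz":0,"wx":0,"wy":0,"wz":0},
  {"dx":0,"dy":0,"dz":0,"wx":0,"wy":0,"wz":0},
  {"dx":0,"dy":0,"dz":0,"wx":0,"wy":0,"wz":0},
])

```text
time_s: 10.45
eef_pos: [0.4506, -0.2343, 0.1548]
eef_rot: [0.001, 0.729, 0.685, 0.0]
wrist_force: [-0.2, -0.8, -3.1]
opening: 0.53
grasp_force: 64.9
```

```bash
python3 - <<'E'
from h import *
import pickle
C={n:vision.camera(n) for n in("scene","side","wrist")};pickle.dump(C,open("c1.pkl","wb"))
z=[]
for n in C:
    c=C[n];f=c["frame"][:,:,::-1]
    if n!="wrist":
        u,v=proj(c,(.45,-.236,.1)).astype(int);u0,v0=u-60,v-45;f=f[v0:v0+90,u0:u0+120];print(n,u0,v0)
    z.append(cv2.resize(f,(400,300),interpolation=cv2.INTER_CUBIC))
z.append(z[0]*0)
cv2.imwrite("pics/b.png",np.vstack([np.hstack(z[:2]),np.hstack(z[2:])])); print(ctrl.get_obs())
E
```

```text
scene 130 146
side 234 103
{'time_s': 10.6, 'q': array([-7.13998193e-01,  1.15036924e-01,  1.84794498e+00,  4.14543764e-05,
        1.17708122e+00, -6.50940861e-01]), 'dq': array([-0.00272303,  0.00605697,  0.003288  ,  0.00070487,  0.00117776,
        0.00027436]), 'joint_efforts': array([ 2.47844635e-02, -3.97542822e+01, -3.36682928e+01,  4.13789894e-03,
       -7.60329771e-03,  5.76012299e-04]), 'eef_pos': array([ 0.45014632, -0.23416602,  0.15414911]), 'eef_rot': array([7.58751969e-04, 7.29051017e-01, 6.84458932e-01, 9.76235825e-05]), 'wrist_force': array([-1.23019677, -0.36691446, -2.85164633]), 'torque': array([0.04605899, 0.05080452, 0.003321  ]), 'grasp_force': 64.9194610118866, 'opening': 0.5335389362617357}
```

View pics/b.png

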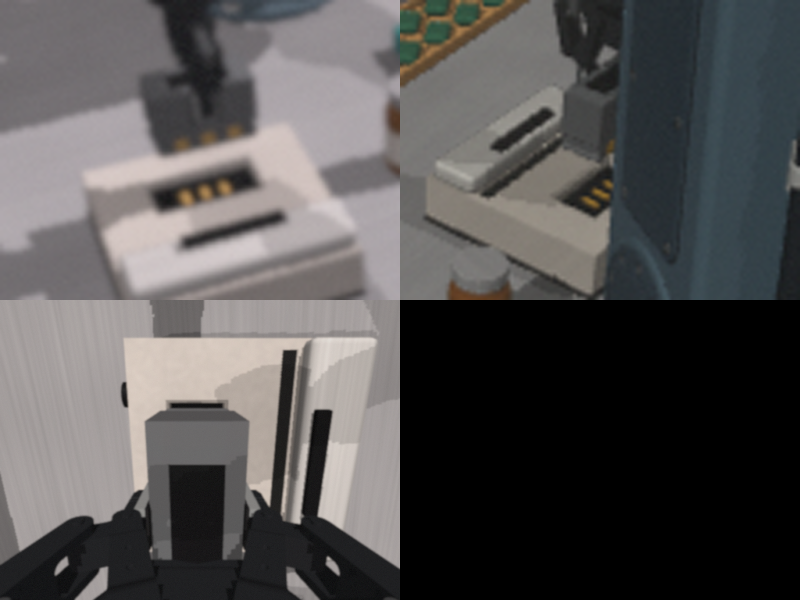

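The wrist view shows the pack over the bay and square to it, its far top edge at about row 120 of the crop and the bay's far edge just visible beyond. I'll measure the offsets.

```bash
python3 - <<'E'
from h import *
import pickle
c=pickle.load(open("c1.pkl","rb"))["wrist"];s=1.28
def f(x,y,z): return onz(c,x*s,y*s,z)
T=.154; zt=T+.035
a,b=f(147,120,zt),f(247,120,zt);m=(a+b)/2
print("top end",a.round(4),b.round(4),"width",np.linalg.norm(a-b),"mid",m)
th=np.radians(86.4);L=np.array([np.cos(th),np.sin(th)])
print("pack centre",m[:2]-.05*L)
p,q=f(155,110,T-.033),f(236,110,T-.033);n=(p+q)/2;print("bottom end",p,q,np.linalg.norm(p-q),"centre",n[:2]-.05*L)
print("bay far edge",f(166,101,.06),f(228,101,.06))
g=cv2.cvtColor(c["frame"],cv2.COLOR_RGB2GRAY)
print(g[110:165,int(197*s)].tolist()); print(g[190,150:350].tolist()); print(g[135,200:310].tolist())
E
```

```text
top end [ 0.4308 -0.1815  0.189 ] [ 0.4752 -0.1843  0.189 ] width 0.044521117573787766 mid [ 0.45300324 -0.18286092  0.189     ]
pack centre [ 0.44986372 -0.23276226]
bottom end [ 0.4231256  -0.18323346  0.121     ] [ 0.4808097  -0.18686467  0.121     ] 0.05779828067901697 centre [ 0.44882812 -0.2349504 ]
bay far edge [ 0.42396736 -0.18079152  0.06      ] [ 0.48272161 -0.18448599  0.06      ]
[197, 198, 197, 198, 198, 198, 197, 198, 199, 197, 198, 198, 198, 197, 196, 196, 191, 178, 156, 134, 113, 81, 49, 23, 19, 19, 22, 36, 62, 87, 97, 93, 85, 81, 81, 81, 80, 81, 81, 81, 80, 82, 81, 82, 88, 97, 103, 106, 107, 105, 107, 107, 106, 107, 108]
[159, 160, 160, 161, 161, 161, 158, 157, 158, 158, 161, 162, 160, 157, 158, 160, 164, 174, 187, 196, 200, 199, 199, 198, 200, 200, 200, 200, 198, 200, 200, 199, 199, 199, 198, 192, 172, 144, 118, 107, 107, 106, 108, 106, 105, 107, 108, 106, 107, 108, 106, 107, 108, 107, 107, 107, 106, 106, 107, 107, 106, 106, 105, 106, 106, 107, 105, 107, 104, 106, 106, 105, 105, 106, 106, 105, 106, 105, 105, 107, 104, 105, 106, 106, 106, 106, 106, 106, 107, 107, 10
[... 328 characters left out ...]
105, 104, 105, 107, 107, 105, 104, 105, 105, 107, 118, 141, 159, 169, 169, 169, 171, 170, 171, 170, 171, 171, 170, 171, 170, 172, 171, 171, 171, 171, 169, 169, 169, 169, 167, 169, 168, 169, 168, 169, 167, 168, 168, 167]
[199, 199, 199, 197, 198, 196, 197, 196, 196, 196, 193, 185, 167, 149, 136, 125, 108, 86, 66, 46, 26, 17, 17, 18, 19, 16, 19, 17, 17, 17, 19, 17, 20, 19, 18, 17, 19, 21, 18, 20, 17, 19, 19, 19, 17, 19, 21, 17, 18, 19, 19, 20, 19, 18, 18, 21, 18, 21, 18, 17, 18, 21, 13, 21, 22, 20, 20, 18, 20, 19, 21, 17, 17, 19, 16, 17, 19, 24, 17, 19, 20, 18, 19, 26, 45, 72, 94, 112, 124, 129, 130, 138, 156, 168, 170, 172, 172, 172, 172, 172, 173, 172, 171, 172, 173, 173, 174, 172, 173, 171]
```

Emit:
servo_tool([
  {"dx":0,"dy":-0.025,"dz":-0.1,"wx":0,"wy":0,"wz":0},
  {"dx":0,"dy":-0.025,"dz":-0.22,"wx":0,"wy":0,"wz":0},
  {"dx":0,"dy":-0.025,"dz":-0.34,"wx":0,"wy":0,"wz":0},
  {"dx":0,"dy":-0.025,"dz":-0.44,"wx":0,"wy":0,"wz":0},
  {"dx":0,"dy":-0.025,"dz":-0.5,"wx":0,"wy":0,"wz":0},
])

```text
time_s: 11.02
eef_pos: [0.449, -0.236, 0.1015]
eef_rot: [-0.001, 0.729, 0.684, -0.0]
wrist_force: [-0.3, -0.2, -2.9]
opening: 0.533
grasp_force: 65.2
```

Emit:
servo_tool([
  {"dx":0,"dy":0,"dz":-0.02,"wx":0,"wy":0,"wz":0},
  {"dx":0,"dy":0,"dz":-0.05,"wx":0,"wy":0,"wz":0},
  {"dx":0,"dy":0,"dz":-0.08,"wx":0,"wy":0,"wz":0},
  {"dx":0,"dy":0,"dz":-0.11,"wx":0,"wy":0,"wz":0},
  {"dx":0,"dy":0,"dz":-0.14,"wx":0,"wy":0,"wz":0},
])

```text
time_s: 11.43
eef_pos: [0.45, -0.2368, 0.0895]
eef_rot: [0.0, 0.729, 0.684, 0.0]
wrist_force: [-0.7, -0.6, -3.8]
opening: 0.526
grasp_force: 65.2
```

Inside the mouth without contact. Lowering further slowly.

Emit:
servo_tool([
  {"dx":0,"dy":0,"dz":-0.015,"wx":0,"wy":0,"wz":0},
  {"dx":0,"dy":0,"dz":-0.03,"wx":0,"wy":0,"wz":0},
  {"dx":0,"dy":0,"dz":-0.045,"wx":0,"wy":0,"wz":0},
  {"dx":0,"dy":0,"dz":-0.06,"wx":0,"wy":0,"wz":0},
  {"dx":0,"dy":0,"dz":-0.07,"wx":0,"wy":0,"wz":0},
])

```text
time_s: 11.85
eef_pos: [0.4497, -0.2365, 0.0822]
eef_rot: [0.0, 0.729, 0.684, 0.0]
wrist_force: [-0.0, -0.1, -3.1]
opening: 0.529
grasp_force: 65.2
```

Emit:
servo_tool([
  {"dx":0,"dy":0,"dz":-0.005,"wx":0,"wy":0,"wz":0},
  {"dx":0,"dy":0,"dz":-0.01,"wx":0,"wy":0,"wz":0},
  {"dx":0,"dy":0,"dz":-0.015,"wx":0,"wy":0,"wz":0},
  {"dx":0,"dy":0,"dz":-0.02,"wx":0,"wy":0,"wz":0},
  {"dx":0,"dy":0,"dz":-0.02,"wx":0,"wy":0,"wz":0},
])

```text
time_s: 12.27
eef_pos: [0.4497, -0.2365, 0.0802]
eef_rot: [-0.0, 0.729, 0.684, -0.0]
wrist_force: [-0.6, -0.0, -2.0]
opening: 0.53
grasp_force: 65.2
```

Emit:
servo_tool([
  {"dx":0,"dy":0,"dz":-0.004,"wx":0,"wy":0,"wz":0},
  {"dx":0,"dy":0,"dz":-0.008,"wx":0,"wy":0,"wz":0},
  {"dx":0,"dy":0,"dz":-0.012,"wx":0,"wy":0,"wz":0},
  {"dx":0,"dy":0,"dz":-0.015,"wx":0,"wy":0,"wz":0},
  {"dx":0,"dy":0,"dz":-0.015,"wx":0,"wy":0,"wz":0},
])

```text
time_s: 12.68
eef_pos: [0.4498, -0.2366, 0.0792]
eef_rot: [0.0, 0.729, 0.684, -0.0]
wrist_force: [-1.1, 0.8, 1.4]
opening: 0.533
grasp_force: 65.9
```

Emit:
servo_tool([
  {"dx":0,"dy":0,"dz":-0.003,"wx":0,"wy":0,"wz":0},
  {"dx":0,"dy":0,"dz":-0.006,"wx":0,"wy":0,"wz":0},
  {"dx":0,"dy":0,"dz":-0.009,"wx":0,"wy":0,"wz":0},
  {"dx":0,"dy":0,"dz":-0.012,"wx":0,"wy":0,"wz":0},
  {"dx":0,"dy":0,"dz":-0.012,"wx":0,"wy":0,"wz":0},
])

```text
time_s: 13.1
eef_pos: [0.4498, -0.2366, 0.0791]
eef_rot: [-0.0, 0.729, 0.684, -0.0]
wrist_force: [-6.4, 3.8, 14.0]
opening: 0.529
grasp_force: 67.5
```

Firm floor contact at the expected height (TCP 0.079). I'll ease the load, open and retreat straight up.

Emit:
servo_tool([
  {"dx":0,"dy":0,"dz":0.008,"wx":0,"wy":0,"wz":0},
  {"dx":0,"dy":0,"dz":0.008,"wx":0,"wy":0,"wz":0},
  {"dx":0,"dy":0,"dz":0.008,"wx":0,"wy":0,"wz":0},
  {"dx":0,"dy":0,"dz":0.008,"wx":0,"wy":0,"wz":0},
  {"dx":0,"dy":0,"dz":0.008,"wx":0,"wy":0,"wz":0},
])

```text
time_s: 13.52
eef_pos: [0.4498, -0.2366, 0.0792]
eef_rot: [0.0, 0.729, 0.684, -0.0]
wrist_force: [-3.0, 2.5, 8.9]
opening: 0.528
grasp_force: 66.6
```

Emit:
servo_tool([
  {"dx":0,"dy":0,"dz":0,"wx":0,"wy":0,"wz":0},
  {"dx":0,"dy":0,"dz":0,"wx":0,"wy":0,"wz":0},
  {"dx":0,"dy":0,"dz":0,"wx":0,"wy":0,"wz":0},
  {"dx":0,"dy":0,"dz":0,"wx":0,"wy":0,"wz":0},
  {"dx":0,"dy":0,"dz":0,"wx":0,"wy":0,"wz":0},
], jaw=0.85)

```text
time_s: 13.93
eef_pos: [0.4498, -0.2366, 0.0783]
eef_rot: [0.0, 0.729, 0.684, 0.0]
wrist_force: [0.4, 0.6, 0.3]
opening: 0.852
grasp_force: 0.0
```

```bash
python3 -c "
from h import *
c=vision.camera('wrist');save(c,'r.png');o=ctrl.get_obs();print(o['eef_pos'],o['wrist_force'],o['opening'],o['grasp_force'])"
```

```text
[ 0.44975545 -0.23656099  0.0782922 ] [-0.00635206 -0.59794543  0.14569909] 0.8502330427018321 0.0
```

View pics/r.png

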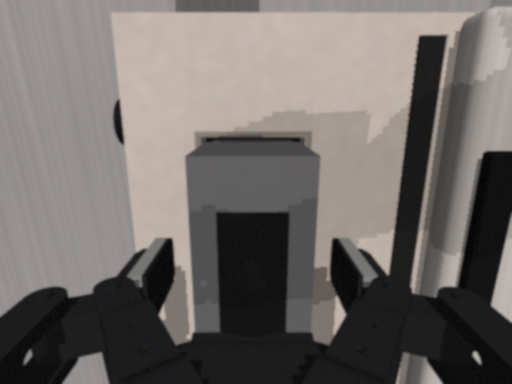

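The pack sits in the bay with the fingers clear of it. The chamfer shows evenly beyond its end at rows 132-140, columns 195-310. Retreating.

Emit:
servo_tool([
  {"dx":0,"dy":0,"dz":0.1,"wx":0,"wy":0,"wz":0},
  {"dx":0,"dy":0,"dz":0.25,"wx":0,"wy":0,"wz":0},
  {"dx":0,"dy":0,"dz":0.45,"wx":0,"wy":0,"wz":0},
  {"dx":0,"dy":0,"dz":0.7,"wx":0,"wy":0,"wz":0},
  {"dx":0,"dy":0,"dz":1,"wx":0,"wy":0,"wz":0},
])

```text
time_s: 14.4
eef_pos: [0.4489, -0.2358, 0.1789]
eef_rot: [-0.001, 0.729, 0.684, -0.0]
wrist_force: [1.1, -0.1, -0.8]
opening: 0.849
grasp_force: 0.0
```

Emit:
servo_tool([
  {"dx":0,"dy":0,"dz":0.2,"wx":0,"wy":0,"wz":0},
  {"dx":0,"dy":0,"dz":0.5,"wx":0,"wy":0,"wz":0},
  {"dx":0,"dy":0,"dz":0.8,"wx":0,"wy":0,"wz":0},
  {"dx":0,"dy":0,"dz":1,"wx":0,"wy":0,"wz":0},
  {"dx":0,"dy":0,"dz":1,"wx":0,"wy":0,"wz":0},
])

```text
time_s: 14.82
eef_pos: [0.4517, -0.2381, 0.2847]
eef_rot: [0.005, 0.729, 0.684, 0.0]
wrist_force: [0.2, -0.3, 0.5]
opening: 0.852
grasp_force: 0.0
```

```bash
python3 - <<'E'
from h import *
s=vision.camera("scene");w=vision.camera("wrist")
u,v=proj(s,(.45,-.236,.08)).astype(int);print(u,v)
cv2.imwrite("pics/f.png",np.hstack([cv2.resize(s["frame"][v-45:v+45,u-60:u+60,::-1],(400,300)),cv2.resize(w["frame"][:,:,::-1],(400,300))]));o=ctrl.get_obs();print(o['eef_pos'],o["time_s"])
g=cv2.cvtColor(w["frame"],cv2.COLOR_RGB2GRAY);r,b=quad(g<45,*proj(w,(.45,-.236,.114)))
P=np.array([onz(w,*p,.114) for p in b]);print("label",P.round(4).tolist(),P.mean(0))
E
```

```text
190 195
[ 0.4500338  -0.2367937   0.27975626] 14.9167
label [[0.4351, -0.2646, 0.114], [0.4395, -0.2062, 0.114], [0.463, -0.2077, 0.114], [0.4598, -0.2662, 0.114]] [ 0.44934175 -0.23616268  0.114     ]
```

View pics/f.png

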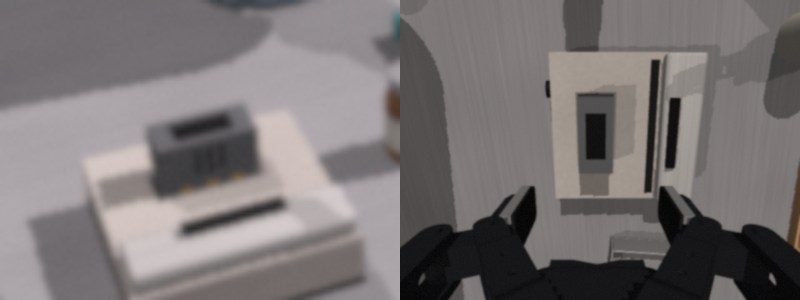

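The pack stands upright in the bay, square to it, with its label centred at (0.449, -0.236). Handing in.

```bash
python3 -c "
from h import *
print(workorder.hand_in())"
```

```text
the job is handed in; nothing more can be done
None
```

The grey pack is out of the charger and stands upright on the floor of the sealer's battery bay; I let go, retreated clear, and handed the job in at about 15 s, without being told the verdict.

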